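Set both rollers at the top of the rolling ramp

TASK

Get the two-lane rolling ramp ready for a race: with a fingertip, push each of the two rollers, the solid one and the hollow one, up its own gutter and over the crest, so that it settles in the dip against the end stop and does not roll back. Only push them: the rollers stay down in their gutters and are never picked up. Leave the other things on the bench where they are, and finish with the hand clear.

Things in the scene. Friction and masses are not known exactly. Their poses are not given: they have to be found in the camera images.
- track: twin wooden gutters, fixed on a plywood base 300 x 170 mm. Origin on the floor at the foot, midway between the gutters, 22 mm above the table. x runs uphill along the floor (7 degrees above level), y across, z square to the floor. Gutter centre lines at y +45 and -45 mm; each 50 mm wide inside; walls 6 mm thick, tops at z 14 mm. Floor x 0 to 200.
- foot_lip (a point): middle of the top of the low lip that spans the foot of both gutters: 6 mm above the floor, 5 mm thick (track x -5 to 0). It is the only wall at the foot: a finger coming in from the foot end above the lip gets behind a roller, whose back bulges 9 mm past the lip's uphill face.
- crest (a point): the crest, on the floor midway between the gutters (track x 200 mm, z 0). Beyond it the floor falls 7 degrees below level for 70 mm to an upright end stop 36 mm high. A roller whose centre has been pushed 10 mm or more past the crest rolls into this dip by itself and stays there.
- rest (a point): height and distance along the track of the centre of a roller lying against its end stop (track x 250, z 13 mm), midway between the gutters; the rollers' own places are 45 mm to either side of it.
- solid_roller: solid aluminium roller with plain flat end faces, about 210 g. 50 mm diameter, 44 mm long, lying across its gutter, smooth, rolls freely. Origin: its centre; y is the rolling axis. Starts at the foot of one gutter against the lip (track x 17, y +45 or -45, z 25 mm).
- hollow_roller: hollow aluminium roller: a rim 4 mm thick, open at both ends onto a thin dark web in the middle, about 100 g. 50 mm diameter, 44 mm long, lying across its gutter, smooth, rolls freely. Origin: its centre; y is the rolling axis. Starts at the foot of one gutter against the lip (track x 17, y +45 or -45, z 25 mm).
- weight: steel weight with a small knob on top, 28 mm across, 42 mm tall, beside the ramp; origin: centre of its underside. Leave alone.
- slide_box: closed wooden box 87 x 36 x 28 mm tall, beside the ramp; origin: centre of its underside, x along its length. Leave alone.
- beaker: glass beaker 64 mm across, 85 mm tall, on the robot's left; origin: centre of its underside. Leave alone.
- jar: glass jar with a stopper, 84 mm across, 140 mm tall, on the robot's left; origin: centre of its underside. Leave alone.
- timer: flat bench timer 60 x 75 x 22 mm, on the robot's right; origin: centre of its underside. Leave alone.
- slide_tray: low open tray with dividers, 100 x 130 x 22 mm, on the robot's right; origin: centre of its underside. Leave alone.
Things that resemble listed ones, but are neither listed nor needed, are in the scene too. What is shaped like the hollow_roller but pink or yellow is not meant.

How it is judged:
By the outcome, as a careful person would: the job done as asked, in the order asked, and still so for the second after the job is handed in, with the robot touching nothing.
It also fails if it takes over 48 s, if anything falls off the work surface, if the arm or the gripper's body presses on something with over 40 N, if the wrist force passes 120 N, or if a joint passes its speed limit or range.

ROBOT

A 7-joint arm with a two-finger parallel gripper is mounted at the origin on the work surface. World frame = base frame: x ahead of the robot, y to its left, z up, the work surface at z = 0. Lengths are in m, angles in rad, forces in N, time in s.
With the tool pointing down it reaches from about 0.35 to 0.9 m from the base axis. Payload 8.1 kg.
Tool frame: the origin (TCP) lies at the very end of the fingers, on their centre line; the grasp point (between the pads) lies 19 mm behind it; z points along the fingers, x is the direction in which the jaws open and shut, and the axes are right-handed (so a half turn about z gives the same grasp; the last joint's range is limited). The gripper opens to 92 mm and grips with 3 to 60 N. Pads are 19 mm wide; open, the fingers measure 130 mm over their backs; the gripper's body (75 mm by 190 mm) begins 47 mm behind the grasp point.
Start: joints at [-1.315, 0.434, 0.025, 1.573, -0.012, 1.134, -0.075], TCP at [0.219, 0.585, 0.227] pointing down, gripper open.
Joint ranges: [-2.62, 2.62], [-0.44, 2.09], [-1.27, 1.32], [0.08, 2.57], [-1.32, 4.46], [0.12, 2], [-2.74, 2.74]. Speed limits (rad/s): [2.22, 2.22, 3.01, 3.01, 3.14, 3.14, 3.14].

INTERFACE

Orientations are given as a rotation vector (axis times angle).
In Python, from cell import status, viewer, arm gives the robot as it stands.
- The arm moves only by the tool jog_arm, never from a script. Its argument "commands" is text: rows parted by semicolons, each of 7 numbers parted by spaces: the closure, from -1 (fully open) to 1 (shut), then the shift along the world's x, y, z normalised to -1 to 1, where 1 is 0.3 m, then the turn, a rotation vector about the world's x, y, z normalised to -1 to 1, where 1 is 2 pi rad. In form: jaw dx dy dz wx wy wz; .... A call has exactly 5 rows; each row shifts and turns the commanded pose from where the row before left it; what a row does not reach is not made up. A row lasts 1/10 s, in which the tool goes at most 50 mm and 8.59 degrees, less where a joint would pass 70% of its speed; a pose out of reach is approached as far as the arm can. A call with a number of a shift or a turn outside -1 to 1 is refused whole. A call with a gripper value outside its range is refused whole. The fingers move at their own pace and stop on an object; "force" is the grip in N (left out, the last holds). Time passes only in rows, so rows that do not move let the fingers close, or fill a call up. It gives the time, the measured TCP pose, the force and the opening at its end, in the units of the state.
- status.observe(): the state, without advancing time (a new reading comes with each control period).
- viewer.get_image(name): name is "side" or "top" or "wrist"; returns a dict with "pixels" (420x560x3 uint8, red, green, blue), "z_map" (420x560 float32, m along the optical axis (not along the pixel's ray), 0 where there is no reading), "camera_matrix" (3x3 intrinsics, pixels), "R" (3x3) and "t" (3): a world point X has camera coordinates R X + t. Camera axes: x right, y down, z forward; pixel columns grow to the right and rows downward; lengths in m; the calibration is good to about 2 mm. A picture is of the moment at which its call begins.
- arm.sign_off(): hands the job in, once; it reports no verdict.
The state is a dict: "clock": time; "joints": joint angles; "dq": joint speeds; "joint_efforts": joint torques, N m; "position": TCP position; "ee_rot": TCP orientation; "force": force on the tool from outside, world axes, zero at the start; "ft_torque": the same for the moment, N m; "width": opening from 0.0 (shut) to 1.0 (fully open).
Only numpy, scipy, OpenCV 4.12 (cv2) and the standard library are available. Lean on these libraries where they do the work, as an engineer would, in place of code of your own. Each camera call takes 0.05 s, during which the arm holds its last target. There are 200 camera calls.

## Working session

There is one attempt and no reset: what is moved stays moved. The work goes in short steps, Python scripts to look and compute and a tool call to move; the robot and the scene stay as the last step left them, time stands still between calls to the robot, and variables do not carry over. Pictures are saved under pics/ and viewed, about 8 in all and at most 12, crops included, and the job is handed in when it is done.

Besides the shell and the picture viewer there is one more tool, called after "Emit:" as name(argument=value, ...) on one line, values as JSON. jog_arm: Moves the arm, as the interface text tells. Scaled input: -1 to 1 covers 0.3 m each way for a shift and 2 pi rad each way for a turn. Its arguments: {"type":"object","properties":{"commands":{"type":"string"},"force":{"type":"number"}},"required":["commands"]}

```bash
ls; mkdir -p pics; cat > h.py <<'E'
import numpy as np,cv2
from cell import status,viewer,arm
def grab(n,f=None):
    im=viewer.get_image(n)
    if f: cv2.imwrite('pics/'+f,cv2.cvtColor(im['pixels'],cv2.COLOR_RGB2BGR)); np.savez('pics/'+f[:-4],**im)
    return im
def pts(im):
    K=im['camera_matrix'];z=im['z_map'];v,u=np.mgrid[:z.shape[0],:z.shape[1]]
    c=np.stack([(u-K[0,2])/K[0,0]*z,(v-K[1,2])/K[1,1]*z,z],-1)
    return (c-im['t'])@im['R']
def proj(im,X):
    c=im['R']@np.asarray(X)+im['t'];p=im['camera_matrix']@c;return p[:2]/p[2]
E
python3 - <<'E'
from h import *
print(status.observe())
for n in('side','top'):
    im=grab(n,n+'1.png');print(n,(-im['R'].T@im['t']).round(3),im['R'].round(2).tolist(),im['camera_matrix'][0,0])
E
```

```text
pics
{'clock': 0.0, 'joints': array([-1.31461187,  0.43521955,  0.02497225,  1.57411363, -0.01159056,
        1.13397759, -0.07510352]), 'dq': array([ 1.03272226e-04, -1.81691428e-03,  1.75491843e-03, -6.63789913e-04,
       -2.58906655e-03,  4.09458181e-04,  7.34432180e-05]), 'joint_efforts': array([-3.64398575e-04, -6.67855740e+01,  9.84869041e-01, -3.14454103e+01,
       -6.05722144e-02,  4.30229539e-02,  1.79041108e-04]), 'position': array([0.21933634, 0.58470018, 0.22594069]), 'ee_rot': array([ 2.58139373e+00,  1.78874919e+00, -1.88610917e-03]), 'force': array([-0.08306552,  0.41429815, -0.3852528 ]), 'ft_torque': array([ 0.01429802, -0.01393869,  0.00486926]), 'width': 0.9992400070791466}
side [ 0.045 -1.044  0.772] [[0.92, -0.4, 0.0], [-0.2, -0.48, -0.85], [0.34, 0.78, -0.52]] 472.8874415146363
top [0.37  0.    1.319] [[0.03, -1.0, -0.0], [-0.99, -0.03, -0.11], [0.11, 0.01, -0.99]] 410.2112033837656
```

View pics/top1.png

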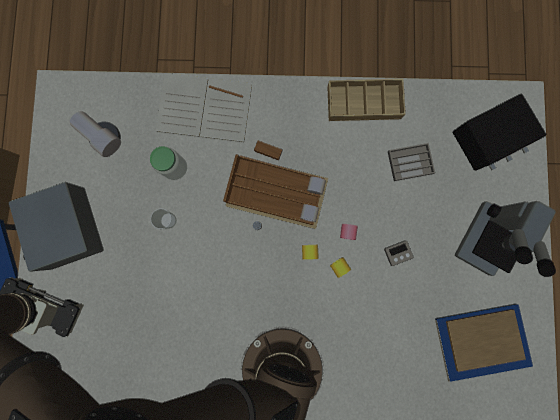

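View pics/side1.png

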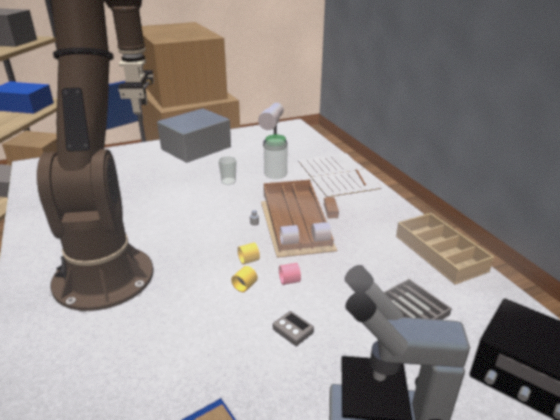

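The top view shows the ramp centred around pixel (275,190). The rollers sit at its right end, at (315,185) and (310,213), so uphill is to the left (+y). In the side view the rollers are at (290,235) and (321,232). Pink and yellow decoys are nearby.

```bash
python3 - <<'E'
from h import *
a=dict(np.load('pics/top1.npz'));b=dict(np.load('pics/side1.npz'))
A=cv2.resize(a['pixels'][140:250,210:340],(780,660)[:2] and (650,550),interpolation=cv2.INTER_CUBIC)
B=cv2.resize(b['pixels'][170:270,240:350],(600,545),interpolation=cv2.INTER_CUBIC)
cv2.imwrite('pics/cropB.png',B[...,::-1]);cv2.imwrite('pics/cropA.png',A[...,::-1])
for n,im,(r0,r1,c0,c1) in(('top',a,(140,235,215,335)),('side',b,(170,260,255,340))):
    P=pts(im);px=im['pixels'].astype(int)
    hsv=cv2.cvtColor(im['pixels'],cv2.COLOR_RGB2HSV)
    roi=np.zeros(px.shape[:2],bool);roi[r0:r1,c0:c1]=1
    m=roi&(px[...,2]>px[...,0]+3)&(px[...,2]>110)
    N,l,s,c=cv2.connectedComponentsWithStats(m.astype(np.uint8))
    for i in range(1,N):
        if s[i,4]>30:
            q=P[l==i]; print(n,s[i],c[i].round(1),'med',np.median(q,0).round(4),'max z',np.percentile(q[:,2],[50,95]).round(4))
            (print(cv2.minAreaRect(q[q[:,2]>np.percentile(q[:,2],30)][:,:2].astype(np.float32)*1000)))
    w=roi&(px[...,0]>px[...,2]+25)&(P[...,2]>0.008)
    N,l,s,c=cv2.connectedComponentsWithStats(w.astype(np.uint8));i=1+s[1:,4].argmax()
    q=P[l==i];print(n,'wood',s[i]);r=cv2.minAreaRect((q[:,:2]*1000).astype(np.float32));print(r,cv2.boxPoints(r).round(1).tolist())
E
```

```text
top [309 177  14  15 147] [315.8 183.9] med [ 0.5691 -0.0889  0.0712] max z [0.0712 0.0766]
((569.1216430664062, -89.6572494506836), (29.157590866088867, 41.920345306396484), 77.77835845947266)
top [302 205  14  16 155] [308.7 212.3] med [ 0.4819 -0.069   0.0708] max z [0.0708 0.0765]
((433.0994873046875, -47.62055206298828), (32.77968978881836, 154.12538146972656), 64.6423110961914)
top wood [ 223  154  100   74 4111]
((508.9100646972656, 43.74287414550781), (297.9134216308594, 251.78610229492188), 77.63536834716797) [[354.0, -74.80000305175781], [600.0, -128.6999969482422], [663.7999877929688, 162.3000030517578], [417.79998779296875, 216.1999969482422]]
side [314 222  18   9 112] [322.2 226.2] med [ 0.5706 -0.1002  0.0715] max z [0.0715 0.0753]
((320.00433349609375, -568.6210327148438), (1097.025634765625, 40.842742919921875), 62.036529541015625)
side [281 226  17   8 107] [289.3 229.6] med [ 0.482  -0.0804  0.0717] max z [0.0717 0.0746]
((482.1651306152344, -78.3482894897461), (25.71242904663086, 41.10516357421875), 82.78658294677734)
side wood [ 262  180   75   76 3239]
((374.0257263183594, -451.3740234375), (1340.025146484375, 201.2916259765625), 69.46659088134766) [[44.79999923706055, -1043.5], [233.3000030517578, -1114.0999755859375], [703.2999877929688, 140.8000030517578], [514.7999877929688, 211.39999389648438]]
```

View pics/cropA.png

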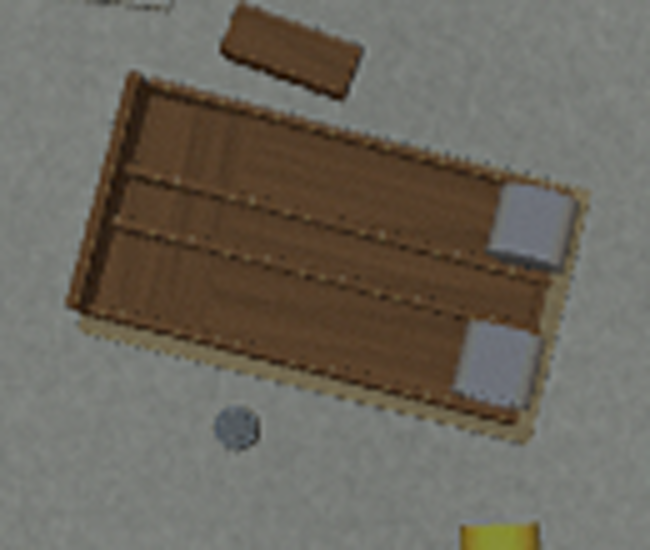

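View pics/cropB.png

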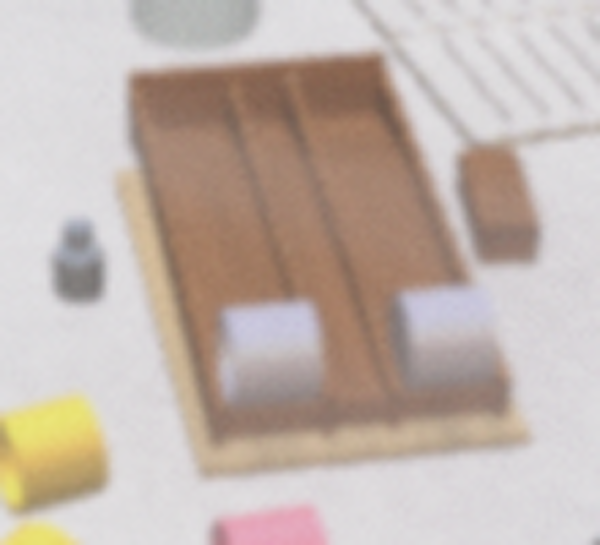

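The crop shows two rollers. The near-robot one (crop ~270,350; world x≈0.482) has a bright, flat end face, so it is the solid one. The far one (crop ~445,335; x≈0.569) has a dark open end, so it is the hollow one. Next I'll fit the track frame.

```bash
python3 - <<'E'
from h import *
from scipy.optimize import least_squares
a=dict(np.load('pics/top1.npz'));b=dict(np.load('pics/side1.npz'))
R=[];W=[]
for n,im in(('top',a),('side',b)):
    P=pts(im);px=im['pixels'].astype(int)
    ok=(im['z_map']>0)&(P[...,0]>.38)&(P[...,0]<.7)&(P[...,1]>-.16)&(P[...,1]<.25)&(P[...,2]<.11)
    blue=px[...,2]>px[...,0]-5
    near=np.array([.482,-.074,.05]);far=np.array([.569,-.092,.05])
    for k,c in((0,near),(1,far)):
        m=ok&blue&(np.linalg.norm(P-c,axis=-1)<.04)&(P[...,2]>.053);R.append((n,k,P[m]))
    # end stop top: highest wood
    m=ok&~blue&(P[...,1]>.1)&(P[...,2]>.05);r=cv2.minAreaRect((P[m][:,:2]*1000).astype(np.float32))
    print(n,'stop',m.sum(),np.percentile(P[m][:,2],95),r)
    base=ok&(P[...,2]>.012)&(px[...,0]>px[...,2]+15)&(P[...,1]<.25)&(cv2.morphologyEx(ok.astype(np.uint8),cv2.MORPH_OPEN,np.ones((3,3)))>0)
    d=np.array([.216,.976]);
    t=P[base][:,:2]@d;print(n,'along range',np.percentile(t,[.3,1,99,99.7]))
for n,k,q in R:
  for th in(77,78):
    th=np.deg2rad(th);ex=np.array([np.cos(th),np.sin(th)]);ey=np.array([-ex[1],ex[0]])
    s=q[:,:2]@ex;l=q[:,:2]@ey
    f=least_squares(lambda p:np.hypot(s-p[0],q[:,2]-p[1])-.025,[s.mean(),.05],loss='soft_l1',f_scale=.002)
    lat=(np.percentile(l,3)+np.percentile(l,97))/2
    print(n,k,len(q),'along %.4f z %.4f lat %.4f len %.4f'%(*f.x,lat,np.ptp(l)),'xy',(f.x[0]*ex+lat*ey).round(4),'rms',np.sqrt((f.fun**2).mean()).round(4))
  # heading of wall lines
g=cv2.cvtColor(a['pixels'],cv2.COLOR_RGB2GRAY)
P=pts(a)
# heading by PCA of ends: project end stop edge via wood mask fine-box
px=a['pixels'].astype(int)
m=(px[...,0]>px[...,2]+20);m[:150]=0;m[235:]=0;m[:,:215]=0;m[:,335:]=0
l=cv2.connectedComponentsWithStats(m.astype(np.uint8))
i=1+l[2][1:,4].argmax();q=P[(l[1]==i)&(a['z_map']>0)];q=q[(q[:,0]>.3)&(q[:,2]>.01)]
h=cv2.convexHull((q[:,:2]*1000).astype(np.float32))
print(cv2.minAreaRect(h),q[:,2].min(),q[:,2].max())
for n,p in(('beaker',(163,219)),('jar',(163,158)),('weight',(257,226)),('box',(268,150))):print(n,P[p[1],p[0]].round(3))
E
```

```text
top stop 451 0.0746228950173696 ((573.74462890625, 132.14129638671875), (97.60454559326172, 152.4443817138672), 77.67207336425781)
top along range [0.00727665 0.01776658 0.29829958 0.30046485]
side stop 496 0.07326365276157146 ((574.9102172851562, 138.19699096679688), (95.07705688476562, 157.25445556640625), 82.84461975097656)
side along range [-0.01611666  0.00032928  0.29616212  0.29872618]
top 0 182 along 0.0393 z 0.0480 lat -0.4853 len 0.0432 xy [ 0.4817 -0.0708] rms 0.0022
top 0 182 along 0.0308 z 0.0480 lat -0.4859 len 0.0431 xy [ 0.4817 -0.0709] rms 0.0023
top 1 187 along 0.0395 z 0.0481 lat -0.5738 len 0.0431 xy [ 0.568  -0.0906] rms 0.0031
top 1 187 along 0.0294 z 0.0481 lat -0.5745 len 0.0430 xy [ 0.568  -0.0906] rms 0.0031
side 0 138 along 0.0371 z 0.0485 lat -0.4868 len 0.0438 xy [ 0.4827 -0.0733] rms 0.0021
side 0 138 along 0.0286 z 0.0485 lat -0.4872 len 0.0441 xy [ 0.4825 -0.0733] rms 0.0021
side 1 130 along 0.0377 z 0.0484 lat -0.5765 len 0.0458 xy [ 0.5702 -0.093 ] rms 0.0022
side 1 130 along 0.0276 z 0.0484 lat -0.5769 len 0.0457 xy [ 0.5701 -0.0929] rms 0.0022
((550.685546875, 33.9544677734375), (299.3341369628906, 168.0482940673828), 77.24561309814453) 0.010026037202475115 0.08070469568733822
beaker [0.453 0.396 0.002]
jar [0.624 0.366 0.138]
weight [0.437 0.09  0.039]
box [0.682 0.064 0.027]
```

Emit:
jog_arm(commands="1 0.04 -0.16 0.02 0 0 -0.022; 1 0.04 -0.16 0 0 0 -0.022; 1 0.04 -0.16 0 0 0 -0.022; 1 0.04 -0.16 0 0 0 -0.022; 1 0.04 -0.16 0 0 0 -0.022")

```text
clock: 0.6
position: [0.2796, 0.343, 0.2325]
ee_rot: [3.038, 0.8, -0.001]
force: [0.7, 0.8, 1.1]
width: 0.617
```

Emit:
jog_arm(commands="1 0.06 -0.15 0 0 0 -0.0196; 1 0.06 -0.15 0 0 0 -0.0196; 1 0.06 -0.15 0 0 0 -0.0196; 1 0.06 -0.15 0 0 0 -0.0196; 1 0.06 -0.15 0 0 0 -0.0196")

```text
clock: 1.1
position: [0.3696, 0.1183, 0.2328]
ee_rot: [-3.137, 0.157, -0.0]
force: [1.7, 0.9, 1.0]
width: 0.176
```

Emit:
jog_arm(commands="1 0.06 -0.15 0 0 0 -0.0196; 1 0.06 -0.15 0 0 0 0; 1 0.06 -0.15 0 0 0 0; 1 0.06 -0.15 0 0 0 0; 1 0.06 -0.15 0 0 0 0")

```text
clock: 1.6
position: [0.4598, -0.1065, 0.2328]
ee_rot: [-3.123, 0.341, -0.001]
force: [1.3, 0.7, -0.3]
width: 0.005
```

Emit:
jog_arm(commands="1 0 -0.08 0 0 0 0; 1 0 0 0 0 0 0; 1 0 0 0 0 0 0; 1 0 0 0 0 0 0; 1 0 0 0 0 0 0")

```text
clock: 2.1
position: [0.4595, -0.1273, 0.2327]
ee_rot: [-3.123, 0.338, 0.0]
force: [0.6, 0.6, 0.5]
width: 0.004
```

Emit:
jog_arm(commands="1 0.035 0 -0.14 0 0 -0.001; 1 0 0 -0.14 0 0 0; 1 0 0 -0.14 0 0 0; 1 0 0 -0.14 0 0 0; 1 0 0 -0.095 0 0 0")

```text
clock: 2.6
position: [0.469, -0.1272, 0.0339]
ee_rot: [-3.122, 0.349, 0.004]
force: [1.2, 0.9, -0.5]
width: 0.009
```

```bash
python3 - <<'E'
from h import *
s=status.observe();print(s['position'],s['force'])
b=grab('side','side2.png');a=grab('top','top2.png')
B=cv2.resize(b['pixels'][170:270,230:350],(480,400),interpolation=cv2.INTER_CUBIC)
A=cv2.resize(a['pixels'][140:260,210:345],(450,400),interpolation=cv2.INTER_CUBIC)
C=np.zeros((400,930,3),np.uint8);C[:,:480]=B;C[:,480:]=A
C=cv2.resize(C,(800,344));cv2.imwrite('pics/c2.png',C[...,::-1])
E
```

```text
[ 0.46900551 -0.1272433   0.03385553] [ 1.22806697  0.88202916 -0.53573277]
```

View pics/c2.png

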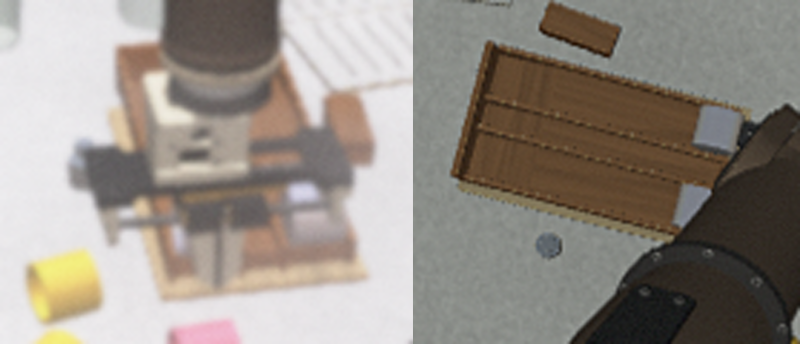

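The finger is behind the solid roller, at crop ~(215,250). I'll approach it slowly, then push.

Emit:
jog_arm(commands="1 0.0037 0.0162 0.002 0 0 0; 1 0.0037 0.0162 0.002 0 0 0; 1 0.0037 0.0162 0.002 0 0 0; 1 0.0037 0.0162 0.002 0 0 0; 1 0.0037 0.0162 0.002 0 0 0")

```text
clock: 3.2
position: [0.4762, -0.1038, 0.04]
ee_rot: [-3.122, 0.351, -0.002]
force: [-0.8, -1.1, 0.1]
width: 0.002
```

Emit:
jog_arm(commands="1 0.0055 0.0244 0.003 0 0 0; 1 0.0055 0.0244 0.003 0 0 0; 1 0.0055 0.0244 0.003 0 0 0; 1 0.0055 0.0244 0.003 0 0 0; 1 0.0055 0.0244 0.003 0 0 0")

```text
clock: 3.7
position: [0.4839, -0.0672, 0.0438]
ee_rot: [3.122, -0.352, -0.0]
force: [-0.6, -0.7, 0.4]
width: 0.005
```

```bash
cat > chk.py <<'E'
import sys
from h import *
s=status.observe();p=s['position'];ex=np.array([.222,.975]);ey=np.array([-.975,.222])
print('t',s['clock'],p.round(4),s['force'].round(2))
for k,c in(('solid',[.482,-.072]),('hollow',[.569,-.092])):
    d=p[:2]-c;print(k,'tip rel. start: along %.4f lat %.4f'%(d@ex,d@ey))
for n in('side','top'):
    im=grab(n);P=pts(im);px=im['pixels'].astype(int)
    m=(im['z_map']>0)&(px[...,2]>px[...,0]-2)&(px[...,2]>100)&(P[...,2]>.03)&(P[...,2]<.105)
    o=P[...,:2]-[.482,-.072];al=o@ex;la=o@ey
    for k,c in(('solid',0),('hollow',-.09)):
        q=m&(abs(la-c)<.018)&(al>-.02)&(al<.26)
        if q.sum()>15:
            z=P[q][:,2];t=al[q];print(n,k,q.sum(),'along pct',np.percentile(t,[5,50,95]).round(3),'top z',np.percentile(z,95).round(4))
E
python3 chk.py
```

```text
t 3.7 [ 0.4839 -0.0672  0.0438] [-0.56 -0.68  0.44]
solid tip rel. start: along 0.0051 lat -0.0008
hollow tip rel. start: along 0.0053 lat 0.0885
side hollow 95 along pct [-0.019 -0.01   0.005] top z 0.0758
```

Emit:
jog_arm(commands="1 0.0074 0.0325 0.003 0 0 0; 1 0.0074 0.0325 0.003 0 0 0; 1 0.0074 0.0325 0.004 0 0 0; 1 0.0074 0.0325 0.004 0 0 0; 1 0.0074 0.0325 0.004 0 0 0")

```text
clock: 4.3
position: [0.4951, -0.0181, 0.0492]
ee_rot: [-3.122, 0.351, -0.0]
force: [-0.6, -0.5, 0.2]
width: 0.003
```

```bash
python3 chk.py; python3 - <<'E'
from h import *
b=grab('side');w=grab('wrist')
C=np.zeros((420,800,3),np.uint8);C[:,:400]=cv2.resize(b['pixels'][160:265,235:335],(400,420));C[:300,400:]=cv2.resize(w['pixels'],(400,300))
cv2.imwrite('pics/c3.png',C[...,::-1])
E
```

```text
t 4.3 [ 0.4951 -0.0181  0.0492] [-0.56 -0.46  0.23]
solid tip rel. start: along 0.0554 lat -0.0008
hollow tip rel. start: along 0.0556 lat 0.0884
side hollow 95 along pct [-0.019 -0.01   0.004] top z 0.0748
```

View pics/c3.png

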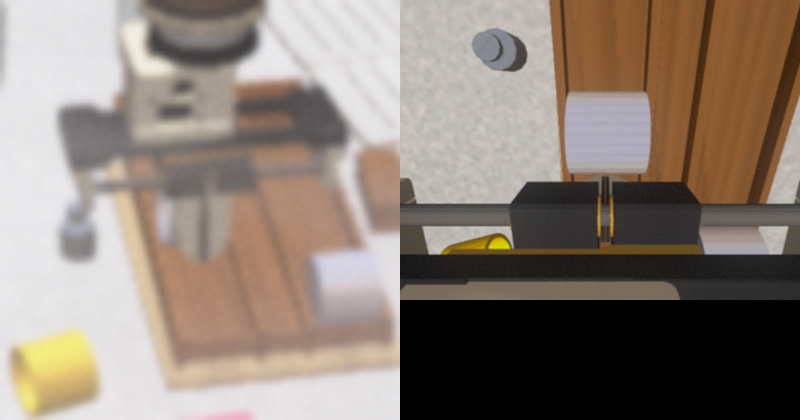

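The wrist view shows the solid roller straight in its gutter just ahead of the fingertip. I'll continue to the crest.

Emit:
jog_arm(commands="1 0.0074 0.0325 0.004 0 0 0; 1 0.0074 0.0325 0.004 0 0 0; 1 0.0074 0.0325 0.004 0 0 0; 1 0.0074 0.0325 0.004 0 0 0; 1 0.0074 0.0325 0.004 0 0 0")

```text
clock: 5.0
position: [0.5062, 0.0307, 0.0553]
ee_rot: [-3.122, 0.351, -0.0]
force: [-0.5, -0.2, -0.4]
width: 0.002
```

Emit:
jog_arm(commands="1 0.0074 0.0325 0.004 0 0 0; 1 0.0074 0.0325 0.004 0 0 0; 1 0.0074 0.0325 0.004 0 0 0; 1 0.0074 0.0325 0.004 0 0 0; 1 0.0074 0.0325 0.004 0 0 0")

```text
clock: 5.5
position: [0.5173, 0.0792, 0.0612]
ee_rot: [-3.122, 0.352, -0.0]
force: [0.5, 0.2, 0.5]
width: 0.006
```

Emit:
jog_arm(commands="1 0.0055 0.0244 0.002 0 0 0; 1 0.0055 0.0244 0 0 0 0; 1 0 0 0 0 0 0; 1 0 0 0 0 0 0; 1 0 0 0 0 0 0")

```text
clock: 6.0
position: [0.5203, 0.0924, 0.0617]
ee_rot: [3.121, -0.353, -0.0]
force: [0.1, -0.9, 0.8]
width: 0.005
```

```bash
python3 chk.py; python3 - <<'E'
from h import *
w=grab('wrist','w3.png');P=pts(w);px=w['pixels'].astype(int)
o=P[...,:2]-[.482,-.072];al=o@[.222,.975];la=o@[-.975,.222]
m=(w['z_map']>0)&(px[...,2]>px[...,0]-2)&(abs(la)<.025)&(al>.16)&(P[...,2]>.03)&(P[...,2]<.12)
t=al[m];z=P[m][:,2];print(m.sum(),np.percentile(t,[2,50,98]),np.percentile(z,[50,98]), 'ridge',t[z>np.percentile(z,85)].mean())
E
```

```text
t 6.0 [0.5203 0.0924 0.0617] [ 0.12 -0.88  0.8 ]
solid tip rel. start: along 0.1688 lat -0.0008
hollow tip rel. start: along 0.1690 lat 0.0885
side hollow 93 along pct [-0.018 -0.01   0.004] top z 0.0754
top hollow 138 along pct [-0.013  0.003  0.019] top z 0.0754
10389 [0.21873216 0.23583288 0.25124569] [0.08848129 0.09081251] ridge 0.23180845327027635
```

View pics/w3.png

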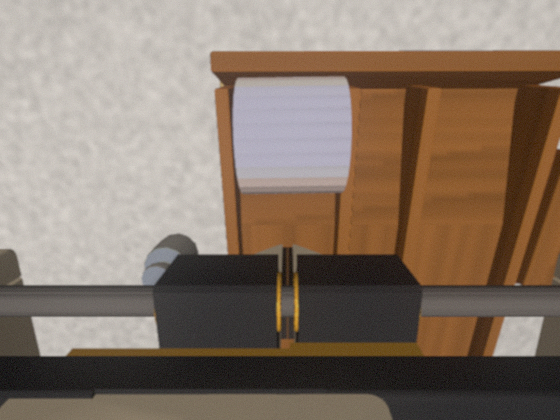

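The solid roller is lying against the end stop, at pixel ~(292,135), with its ridge at track x≈249. Next is the hollow one.

Emit:
jog_arm(commands="1 0 0 0.12 0 0 0; 1 0 0 0.12 0 0 0; 1 0.02 -0.133 0.02 0 0 0; 1 0.02 -0.133 0 0 0 0; 1 0.02 -0.133 0 0 0 0")

```text
clock: 6.65
position: [0.5387, -0.0278, 0.1403]
ee_rot: [-3.122, 0.35, -0.002]
force: [0.7, -0.5, -1.1]
width: 0.006
```

Emit:
jog_arm(commands="1 0.02 -0.133 0 0 0 0; 1 0.02 -0.133 0 0 0 0; 1 0.02 -0.133 0 0 0 0; 1 0 -0.01 0 0 0 0; 1 0 0 0 0 0 0")

```text
clock: 7.15
position: [0.5559, -0.1511, 0.1397]
ee_rot: [3.121, -0.357, -0.0]
force: [-0.9, 0.7, 0.5]
width: 0.005
```

```bash
python3 chk.py
```

```text
t 7.15 [ 0.5559 -0.1511  0.1397] [-0.9   0.72  0.46]
solid tip rel. start: along -0.0608 lat -0.0896
hollow tip rel. start: along -0.0606 lat -0.0004
side solid 77 along pct [0.212 0.221 0.238] top z 0.0926
side hollow 92 along pct [-0.017 -0.01   0.005] top z 0.0752
top solid 141 along pct [0.22  0.235 0.252] top z 0.0923
top hollow 52 along pct [0.005 0.014 0.02 ] top z 0.076
```

Emit:
jog_arm(commands="1 0 0 -0.114 0 0 0; 1 0 0 -0.114 0 0 0; 1 0 0 -0.114 0 0 0; 1 0 0 0 0 0 0; 1 0 0 0 0 0 0")

```text
clock: 7.75
position: [0.5563, -0.1482, 0.0375]
ee_rot: [-3.122, 0.349, 0.002]
force: [0.4, -0.7, -0.1]
width: 0.005
```

Emit:
jog_arm(commands="1 0.0037 0.0162 0.001 0 0 0; 1 0.0037 0.0162 0.001 0 0 0; 1 0.0037 0.0162 0.001 0 0 0; 1 0.0037 0.0162 0.001 0 0 0; 1 0.0037 0.0162 0.001 0 0 0")

```text
clock: 8.25
position: [0.5623, -0.1246, 0.0391]
ee_rot: [3.122, -0.351, 0.001]
force: [1.3, -1.0, 0.1]
width: 0.006
```

Emit:
jog_arm(commands="1 0.0055 0.0244 0.003 0 0 0; 1 0.0055 0.0244 0.003 0 0 0; 1 0.0055 0.0244 0.003 0 0 0; 1 0.0055 0.0244 0.003 0 0 0; 1 0.0055 0.0244 0.003 0 0 0")

```text
clock: 8.75
position: [0.5703, -0.0878, 0.0432]
ee_rot: [3.122, -0.351, -0.0]
force: [-0.3, -1.3, 0.8]
width: 0.004
```

```bash
python3 chk.py; python3 - <<'E'
from h import *
w=grab('wrist');cv2.imwrite('pics/w4.png',cv2.resize(w['pixels'],(400,300))[...,::-1])
E
```

```text
t 8.75 [ 0.5703 -0.0878  0.0432] [-0.26 -1.32  0.83]
solid tip rel. start: along 0.0042 lat -0.0896
hollow tip rel. start: along 0.0044 lat -0.0004
side solid 75 along pct [0.211 0.223 0.238] top z 0.0919
top solid 136 along pct [0.22  0.235 0.252] top z 0.0929
```

View pics/w4.png

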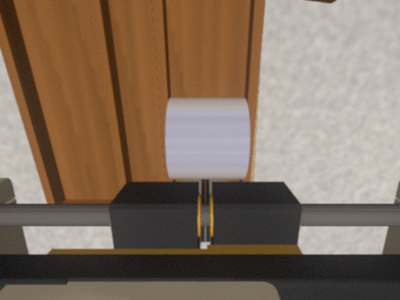

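The hollow roller, at pixel (207,138), is straight ahead of the fingertip in its gutter. I'll push on the same way as before.

Emit:
jog_arm(commands="1 0.0074 0.0325 0.003 0 0 0; 1 0.0074 0.0325 0.003 0 0 0; 1 0.0074 0.0325 0.004 0 0 0; 1 0.0074 0.0325 0.004 0 0 0; 1 0.0074 0.0325 0.004 0 0 0")

```text
clock: 9.4
position: [0.5815, -0.0386, 0.0486]
ee_rot: [-3.122, 0.351, -0.0]
force: [0.2, 0.1, 0.5]
width: 0.002
```

Emit:
jog_arm(commands="1 0.0074 0.0325 0.004 0 0 0; 1 0.0074 0.0325 0.004 0 0 0; 1 0.0074 0.0325 0.004 0 0 0; 1 0.0074 0.0325 0.004 0 0 0; 1 0.0074 0.0325 0.004 0 0 0")

```text
clock: 9.9
position: [0.5926, 0.0098, 0.0546]
ee_rot: [3.122, -0.352, 0.0]
force: [-0.0, -0.6, -0.1]
width: 0.002
```

Emit:
jog_arm(commands="1 0.0074 0.0325 0.004 0 0 0; 1 0.0074 0.0325 0.004 0 0 0; 1 0.0074 0.0325 0.004 0 0 0; 1 0.0074 0.0325 0.004 0 0 0; 1 0.0074 0.0325 0.004 0 0 0")

```text
clock: 10.4
position: [0.6037, 0.0587, 0.0606]
ee_rot: [-3.122, 0.352, 0.0]
force: [-0.0, 0.5, -0.7]
width: 0.008
```

Emit:
jog_arm(commands="1 0.0055 0.0244 0.002 0 0 0; 1 0.0055 0.0244 0 0 0 0; 1 0 0 0 0 0 0; 1 0 0 0 0 0 0; 1 0 0 0 0 0 0")

```text
clock: 10.9
position: [0.6067, 0.0717, 0.0611]
ee_rot: [3.121, -0.353, -0.0]
force: [0.2, 0.1, -0.3]
width: 0.005
```

```bash
python3 chk.py; python3 - <<'E'
from h import *
w=grab('wrist');cv2.imwrite('pics/w5.png',cv2.resize(w['pixels'],(400,300))[...,::-1])
E
```

```text
t 10.9 [0.6067 0.0717 0.0611] [ 0.23  0.08 -0.3 ]
solid tip rel. start: along 0.1677 lat -0.0897
hollow tip rel. start: along 0.1679 lat -0.0004
side solid 71 along pct [0.214 0.222 0.238] top z 0.0917
```

View pics/w5.png

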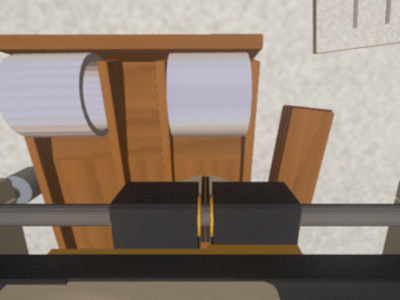

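Both rollers are against the end stop, at (50,95) and (208,95). The near roller's end face looks like an open rim here, so I may have swapped which is solid and which is hollow. I'll lift clear and do a final check.

Emit:
jog_arm(commands="1 0 0 0.12 0 0 0; 1 0 0 0.12 0 0 0; 1 -0.05 -0.12 0.1 0 0 0; 1 -0.05 -0.14 0.05 0 0 0; 1 -0.05 -0.14 0.05 0 0 0")

```text
clock: 11.55
position: [0.5614, -0.049, 0.1943]
ee_rot: [-3.122, 0.351, -0.002]
force: [1.0, -0.3, 0.4]
width: 0.006
```

Emit:
jog_arm(commands="1 -0.05 -0.14 0 0 0 0; 1 -0.05 -0.14 0 0 0 0; 1 -0.05 -0.14 0 0 0 0; 1 -0.05 -0.14 0 0 0 0; 1 0 0 0 0 0 0")

```text
clock: 12.05
position: [0.4984, -0.2229, 0.1941]
ee_rot: [3.117, -0.368, 0.002]
force: [-0.1, 0.2, -0.5]
width: 0.007
```

```bash
python3 chk.py; python3 - <<'E'
from h import *
b=grab('side','side6.png');a=grab('top','top6.png')
C=np.zeros((400,800,3),np.uint8);C[:,:400]=cv2.resize(b['pixels'][160:270,225:345],(400,400));C[:,400:]=cv2.resize(a['pixels'][130:280,205:365],(400,400))
cv2.imwrite('pics/c6.png',C[...,::-1])
E
```

```text
t 12.05 [ 0.4984 -0.2229  0.1941] [-0.12  0.23 -0.5 ]
solid tip rel. start: along -0.1435 lat -0.0495
hollow tip rel. start: along -0.1433 lat 0.0398
side solid 77 along pct [0.212 0.222 0.237] top z 0.0917
top solid 139 along pct [0.22  0.235 0.253] top z 0.0937
top hollow 136 along pct [0.22  0.235 0.252] top z 0.0933
```

View pics/c6.png

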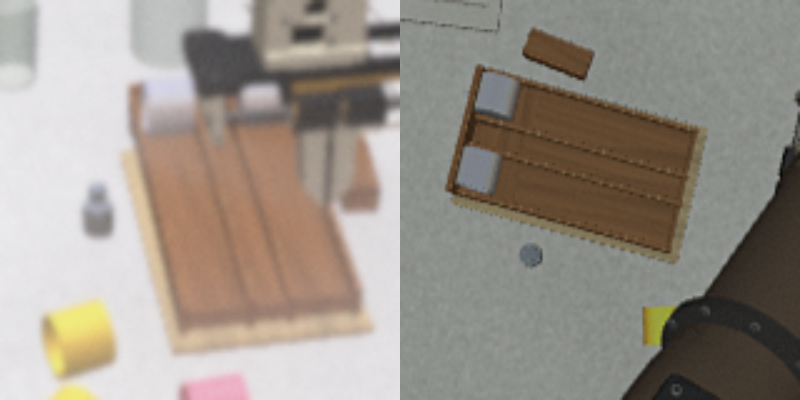

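The top view shows both rollers against the end stop, at (497,95) and (480,170). The weight and box haven't moved, and the hand is clear.

```bash
python3 -c "
from cell import arm
print(arm.sign_off())"
```

```text
the job is handed in; nothing more can be done
None
```

Both rollers are over the crest and resting in the dip against the end stop. I pushed each one up its own gutter with the closed fingertip, lifted the hand clear and handed the job in at about 12 s.

- **Rollers:** in the last top view both had moved about 232–235 mm along the track, to track x ≈ 250, which is the rest position. In the last side view the measurement confirmed only the near roller, because the hand partly hid the far one.
- **Other things:** in the last pictures the weight and slide box looked to be where they started. I did not measure the other bench items again, but the hand did not go near them at low height. The measured forces stayed around 1–2 N.
- **Which roller went first is uncertain:** I pushed the near-robot roller first, taking it for the solid one from its bright end in the first side view. A later wrist picture showed its inner end as an open rim, so it is probably the hollow one and went first. I read the task as setting no order between the two rollers, and the end state is the same either way.

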